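Put the repair bench tools back in their holders

ROBOT

A 6-joint arm with a two-finger parallel gripper is mounted at the origin on the work surface. World frame = base frame: x ahead of the robot, y to its left, z up, the work surface at z = 0. Lengths are in mm, angles in rad, forces in N, time in s.
With the tool pointing down it reaches from about 300 to 775 mm from the base axis. Payload 14.6 kg.
Tool frame: the origin (TCP) lies on the mounting face of the last link; the fingertips stand 199 mm ahead of it and the grasp point (between the pads) lies 180 mm ahead of it; z points along the fingers, y is the line along which they close (so a half turn about z gives the same grasp; the last joint's range is limited). The gripper opens to 94 mm and grips with 3 to 60 N. Pads are 16 mm wide; open, the fingers measure 119 mm over their backs; the gripper's body (75 mm by 177 mm) begins 78 mm behind the grasp point.
Start: joints at [-1.392, 0.3, 1.521, -0, 1.321, -0.067], TCP at [133.827, -533.462, 404.646] pointing down, gripper open.
Joint ranges: [-3.03, 3.03], [-0.79, 2.21], [0.23, 2.52], [-1.04, 4.18], [0, 3.07], [-2.55, 2.55]. Speed limits (rad/s): [2.22, 2.22, 2.57, 3.14, 3.14, 3.14].

INTERFACE

Orientations are given as [roll, pitch, yaw] about the fixed x, y, z axes, in that order (R = Rz(yaw) Ry(pitch) Rx(roll)).
In Python, from cell import manip gives the robot as it stands. The module is installed in compiled form; this text tells all that it offers.
- The arm moves only by the shell command python3 -m creep 'ROWS' [FORCE]. ROWS is a JSON object of lists of equal length, an entry for each row: "slide": the shift along the world's x, y, z in cm, a list of three; "turn": the turn about the world's z in rad; "claw": the opening, from 0 (shut) to 1 (fully open). A call has 1 to 8 rows; each row shifts and turns the commanded pose from where the row before left it; what a row does not reach is not made up. A row lasts 1/8 s, in which the tool goes at most 62.5 mm and 10.7 degrees, less where a joint would pass 70% of its speed; a pose out of reach is approached as far as the arm can. A call with a gripper value outside its range is refused whole. The fingers move at their own pace and stop on an object; FORCE is the grip in N (left out, the last holds). Time passes only in rows, so rows that do not move let the fingers close. It gives the time, the measured TCP pose, the force, the opening and the grip force at its end, in the units of the state.
- manip.read_state(): the state, without advancing time (a new reading comes with each control period).
- manip.camera(name): name is "scene" or "top" or "wrist"; returns (picture, depth): 384x512x3 uint8, red, green, blue; 384x512 float32, mm along the optical axis (not along the pixel's ray), 0 where there is no reading.
- manip.calibration(name): a dict with "intrinsics" (3x3 intrinsics, pixels), "pose" (4x4, takes a point from camera to world coordinates). Camera axes: x right, y up, looking along -z (the intrinsics and any distortion apply to the point x, -y, -z); pixel columns grow to the right and rows downward; lengths in mm; the calibration is good to about 2 mm. A picture is of the moment at which its call begins: read the wrist's pose just before it. calibration takes no time and is no camera call; for the wrist camera it gives the pose at the moment of the call.
- manip.sign_off(): hands the job in; it is judged then, once.
Trained networks look in the newest picture that a camera, given by its name, has taken for a name from the list of things; names that differ only in an ending like _2 or _b are one class to them, and where a whole thing is asked for, a point or a joint stands for the part that bears it (a point fixed in the world has none). Each returns a list of dicts, best first, with "score" (0 to 1); they miss things now and then, are a little off and sometimes report something else, mostly with a low value. They report only what shows in the picture. A call takes as long as a camera call.
- manip.cut_out(query, camera): "mask" (384x512 bool, what is visible of it) and "position" ([column, row] in pixels, amid what is visible of it).
The state is a dict: "clock": time; "joints": joint angles; "qd": joint speeds; "effort": joint torques, N m; "eef_pos": TCP position; "eef_rot": TCP orientation; "wrist_force": force on the tool from outside, world axes, zero at the start; "moment": the same for the moment, N m; "finger_gap": finger opening in mm; "finger_force": force on a finger pad.
Only numpy, scipy, OpenCV 4.12 (cv2) and the standard library are available. Lean on these libraries where they do the work, as an engineer would, in place of code of your own. Each camera call takes 0.05 s, during which the arm holds its last target. There are 200 camera calls.

TASK

Clear the repair mat: stand both screwdrivers in the round tin, blades down, and the brush in the plywood box, bristles up. Lower each one in gently, neither dropping nor ramming it, see that it ends up right down on the bottom, and leave the solder reel, the camera and the meter where they are.

Things in the scene. Friction and masses are not known exactly. Their poses are not given: they have to be found in the camera images.
- driver_flat: Flat-bladed screwdriver, 205 mm long, black octagonal handle 105 mm long and 20 mm across flats, then a 6 mm steel shaft; about 55 g, centre of mass in the handle, 119 mm from the blade's end. Lies flat on the mat. Origin: middle of its length, on the underside (long axis 10 mm above it); x points to the blade, z up as it lies
- driver_flat_blade (a point): the blade's end, on the long axis
- driver_flat_butt (a point): the handle's end, on the long axis
- driver_cross: Cross-point screwdriver, 195 mm long, black octagonal handle 105 mm long and 20 mm across flats, then a 6 mm steel shaft; about 55 g, centre of mass in the handle, 112 mm from the blade's end. Lies flat on the mat. Origin: middle of its length, on the underside (long axis 10 mm above it); x points to the blade, z up as it lies
- driver_cross_blade (a point): the blade's end, on the long axis
- driver_cross_butt (a point): the handle's end, on the long axis
- brush: Wide flat brush lying on the mat, 205 mm long, 14 mm thick. From the butt: wooden handle (14 mm wide to 50 mm, 18 to 95 mm, 28 to 126 mm), steel ferrule 36 mm wide from 125 to 159 mm, stiff black bristles 11 mm thick. About 60 g, centre of mass 120 mm from the butt. Origin: mid-length, on the underside (long axis 7 mm above); x points to the bristles, z up as it lies
- brush_bristles (a point): the bristles' end, on the long axis
- brush_butt (a point): the wooden handle's end, on the long axis
- tin: Round open metal tin, fixed to the bench: outside diameter 117 mm, inside 110 mm, 100 mm high, floor 4 mm thick. Origin: centre of its underside, z up. A screwdriver lowered in at 45 degrees meets the rim with its handle 10 to 20 mm before the blade is down; let go, it settles to the floor, leaning about 43 degrees from the vertical
- holder: Rectangular open plywood box, fixed to the bench: outside 114 by 114 mm, 100 mm high, walls and floor 4 mm thick. Origin: centre of its underside, z up. The brush lowered in at 45 degrees, parallel to a side, meets the rim some 10 mm before its handle end is down, then settles when let go
- mat: Thin grey repair mat fixed to the bench, 250 mm (x) by 280 mm (y), 3 mm thick, on which the three tools lie about 95 mm apart, roughly along its x. Origin: centre of its underside
- solder_reel: Bystander: loose reel of solder standing on end, 62 mm diameter, 50 mm high. Origin: centre of its underside
- camera_head: Bystander: loose black camera body 75 by 60 by 50 mm with a 42 mm lens 30 mm long towards its x. Origin: centre of the body's underside
- meter: Bystander: loose hand meter lying on its back, 150 (x) by 75 by 34 mm. Origin: centre of its underside

How it is judged (in metres and radians):
At the end, for the whole second after the job is handed in: Each screwdriver has its blade end inside the tin, the brush its handle end inside the plywood box, that end under 18 mm above the holder's underside; the other end of each tool is over 120 mm above it; all three at rest (under 30 mm/s) (z of driver_flat_blade in the frame of tin between 0 and 0.018 m and horizontal distance between each of driver_flat_blade, driver_cross_blade and tin below 0.056 m and z of each of driver_flat_butt, driver_cross_butt in the frame of tin above 0.12 m and linear speed of each of driver_flat, driver_cross, brush below 0.03 m/s and z of driver_cross_blade in the frame of tin between 0 and 0.018 m and z of brush_butt in the frame of holder between 0 and 0.018 m and x of brush_butt in the frame of holder between -0.056 and 0.056 m and y of brush_butt in the frame of holder between -0.056 and 0.056 m and z of brush_bristles in the frame of holder above 0.12 m); the robot touches nothing.
It fails at once if the solder reel is shifted by more than 30 mm (distance of solder_reel from where it was at the start of the episode above 0.03 m).
It fails at once if the camera is shifted by more than 30 mm (distance of camera_head from where it was at the start of the episode above 0.03 m).
It fails at once if the meter is shifted by more than 30 mm (distance of meter from where it was at the start of the episode above 0.03 m).
It fails at once if a tool is rammed into its holder (over 40 N) (contact force between any of driver_flat, driver_cross and tin above 40 N or contact force between brush and holder above 40 N).
It fails at once if a tool is dropped or flung (over 0.6 m/s while out of the fingers) ((linear speed of driver_flat above 0.6 m/s and contact force between driver_flat and the fingers below 0.5 N) or (linear speed of brush above 0.6 m/s and contact force between brush and the fingers below 0.5 N) or (linear speed of driver_cross above 0.6 m/s and contact force between driver_cross and the fingers below 0.5 N)).
It also fails if it takes over 72 s, if anything falls off the work surface, if the arm or the gripper's body presses on something with over 40 N, if the wrist force passes 120 N, or if a joint passes its speed limit or range.

## Working session

There is one attempt and no reset: what is moved stays moved. The work goes in short steps, Python scripts to look and compute and a shell command to move; the robot and the scene stay as the last step left them, time stands still between calls to the robot, and variables do not carry over. Pictures are saved under pics/ and viewed, at most 13 in all, crops included, and the job is handed in when it is done.

```bash
mkdir -p pics
cat > h.py <<'E'
import numpy as np, cv2
from cell import manip
def snap(c,name=None):
    cal=manip.calibration(c); im,d=manip.camera(c)
    if name: cv2.imwrite(f'pics/{name}.png',im[:,:,::-1])
    return im,d,cal
def cloud(d,cal):
    K=np.array(cal['intrinsics']);T=np.array(cal['pose'])
    v,u=np.mgrid[:d.shape[0],:d.shape[1]]
    p=np.stack([(u-K[0,2])/K[0,0]*d,-(v-K[1,2])/K[1,1]*d,-d],-1)
    w=p@T[:3,:3].T+T[:3,3]; w[d==0]=np.nan
    return w
E
python3 - <<'E'
from h import *
s=manip.read_state(); print({k:np.round(v,3) for k,v in s.items()})
a=snap('top')[0];b=snap('scene')[0]
cal=manip.calibration('top');print(cal);print(manip.calibration('scene')['pose'])
cv2.imwrite('pics/a.png',cv2.resize(np.vstack([a,b])[:,:,::-1],(400*1,600)))
cv2.imwrite('pics/top.png',a[:,:,::-1])
E
```

```text
{'clock': np.float64(0.0), 'joints': array([-1.392,  0.301,  1.522, -0.   ,  1.321, -0.067]), 'qd': array([ 0.001,  0.001, -0.   ,  0.001, -0.002, -0.001]), 'effort': array([ 4.0000e-03, -5.3181e+01, -3.5274e+01,  7.1000e-02,  2.4000e-02,
       -0.0000e+00]), 'eef_pos': array([ 133.832, -533.438,  404.062]), 'eef_rot': array([-3.14 , -0.   ,  0.246]), 'wrist_force': array([ 0.651, -0.336,  0.366]), 'moment': array([-0.008,  0.02 ,  0.024]), 'finger_force': np.float64(0.0), 'finger_gap': np.float64(93.711)}
{'intrinsics': array([[498.373527  ,   0.        , 257.61036152],
       [  0.        , 498.373527  , 190.34492201],
       [  0.        ,   0.        ,   1.        ]]), 'pose': array([[-1.35451079e-03,  9.82259967e-01, -1.87519391e-01,
         3.75771092e+02],
       [-9.99998274e-01, -1.56893824e-03, -9.95079910e-04,
        -1.03757370e+01],
       [-1.27163350e-03,  1.87517719e-01,  9.82260397e-01,
         1.21060170e+03],
       [ 0.00000000e+00,  0.00000000e+00,  0.00000000e+00,
         1.00000000e+00]])}
[[ 3.67509155e-01 -7.65403430e-01  5.28294056e-01  1.13893237e+03]
 [ 9.29992622e-01  2.98099084e-01 -2.15059663e-01 -2.41066489e+02]
 [ 7.12342913e-03  5.70345970e-01  8.21373686e-01  9.04471182e+02]
 [ 0.00000000e+00  0.00000000e+00  0.00000000e+00  1.00000000e+00]]
```

View pics/a.png

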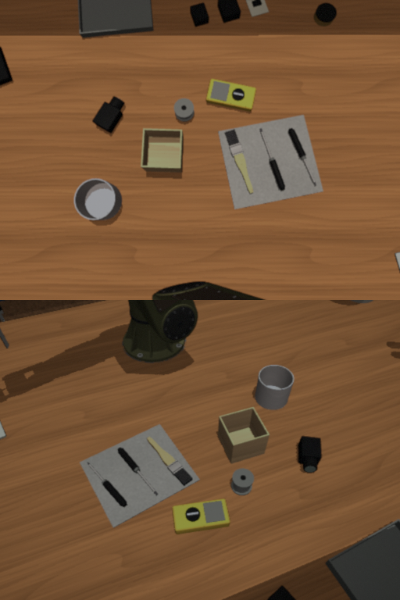

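View pics/top.png

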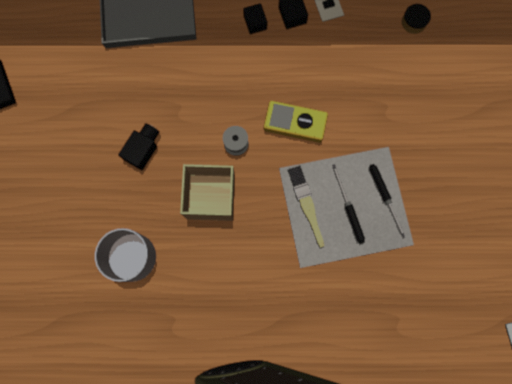

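The top view shows the brush (bristles at (297,177), butt at (321,245)), the middle driver (blade (335,167), butt (360,242)), the right driver (butt (374,167), blade (403,236)), the box at (208,191), the tin at (125,256), the reel at (236,140), the camera at (139,147) and the meter at (296,121).

```bash
cat > m.py <<'E'
from h import *
import sys
names=['driver_flat','driver_cross','brush','tin','holder','solder_reel','camera_head','meter','mat']
for c in ['top','scene']:
    im,d,cal=snap(c); w=cloud(d,cal)
    for n in names:
        for r in manip.cut_out(n,c)[:2]:
            if r['score']<.3: continue
            m=r['mask'].astype(bool); p=w[m]; p=p[~np.isnan(p[:,0])]
            if len(p)<8: continue
            z=np.percentile(p[:,2],[3,50,97])
            q=p if n not in('tin','holder') else p[p[:,2]>90]
            q=q[:,:2]
            k=cv2.minAreaRect(q.astype(np.float32)) if len(q)>4 else 0
            B=np.round(cv2.boxPoints(k)).astype(int).tolist() if k else 0
            mu=q.mean(0); U,S,V=np.linalg.svd(q-mu); t=(q-mu)@V[0]
            print(c,n,round(r['score'],2),np.round(r['position']),len(p),'z',np.round(z),'rect',np.round(k[0]),np.round(k[1]),'ang',round(np.degrees(np.arctan2(V[0,1],V[0,0])),1),
              'ends',np.round(mu+V[0]*t.min()),np.round(mu+V[0]*t.max()))
E
python3 m.py
```

```text
top driver_flat 0.74 [353. 221.] 404 z [12. 22. 27.] rect [ 569. -225.] [200.  24.] ang -162.2 ends [ 665. -195.] [ 474. -257.]
top driver_cross 0.88 [382. 188.] 459 z [ 5. 21. 28.] rect [ 585. -324.] [183.  27.] ang -157.7 ends [ 668. -286.] [ 499. -356.]
top brush 0.96 [304. 198.] 960 z [ 5. 17. 22.] rect [ 564. -128.] [205.  40.] ang -161.7 ends [662. -97.] [ 467. -161.]
top brush 0.64 [354. 220.] 418 z [14. 22. 27.] rect [ 572. -227.] [202.  22.] ang -162.1 ends [ 667. -195.] [ 475. -257.]
top tin 0.93 [124. 255.] 2536 z [  1.   9. 101.] rect [445. 293.] [116. 114.] ang -117.5 ends [475. 344.] [421. 240.]
top holder 0.87 [209. 192.] 2940 z [  0.   8. 102.] rect [590. 107.] [115. 116.] ang -171.4 ends [654. 118.] [525.  99.]
top solder_reel 0.64 [237. 142.] 622 z [ 2. 50. 55.] rect [726.  46.] [60. 62.] ang 176.2 ends [757.  43.] [695.  47.]
top camera_head 0.57 [139. 143.] 1114 z [10. 49. 54.] rect [715. 278.] [ 62. 104.] ang 151.1 ends [758. 248.] [666. 299.]
top camera_head 0.32 [382. 188.] 445 z [12. 21. 28.] rect [ 585. -324.] [183.  26.] ang -157.7 ends [ 668. -287.] [ 499. 
[... 929 characters left out ...]
[ 567. -124.] [206.  38.] ang 18.1 ends [ 470. -160.] [666. -96.]
scene tin 0.77 [349. 109.] 2193 z [  5.  59. 100.] rect [447. 298.] [116. 117.] ang -34.7 ends [395. 332.] [495. 263.]m.py:16: RuntimeWarning: Mean of empty slice.
  mu=q.mean(0); U,S,V=np.linalg.svd(q-mu); t=(q-mu)@V[0]
  ret = um.true_divide(
Traceback (most recent call last):
  File "m.py", line 17, in <module>
    print(c,n,round(r['score'],2),np.round(r['position']),len(p),'z',np.round(z),'rect',np.round(k[0]),np.round(k[1]),'ang',round(np.degrees(np.arctan2(V[0,1],V[0,0])),1),
                                                                                                 ~^^^
TypeError: 'int' object is not subscriptable
```

```bash
python3 -m creep '{"slide":[[3,2.4,0],[4.5,3.5,0],[4.5,3.5,0],[4.5,3.5,0],[4.5,3.5,0],[4.5,3.5,0],[4.5,3.5,0],[4.5,3.5,0]],"turn":[0.01,0.01,0.01,0.01,0.01,0.01,0.006,0],"claw":[1,1,0.6,0.6,0.6,0.6,0.6,0.6]}' 5; python3 -m creep '{"slide":[[1.4,1.4,-3],[0,0,-4],[0,0,0]],"turn":[0,0,0],"claw":[0.6,0.6,0.6]}'
python3 - <<'E'
from h import *
s=manip.read_state(); print(s['eef_pos'],s['eef_rot'],s['finger_gap'])
im,d,cal=snap('wrist','w1'); w=cloud(d,cal)
for r in manip.cut_out('driver_flat','wrist')[:2]:
    m=r['mask'].astype(bool); p=w[m]; p=p[~np.isnan(p[:,0])]
    k=cv2.minAreaRect(p[:,:2].astype(np.float32)); print(r['score'],r['position'],k,np.percentile(p[:,2],[3,50,97]),np.round(cv2.boxPoints(k)).tolist())
E
```

```text
clock: 1.85
eef_pos: [480.1, -263.1, 404.8]
eef_rot: [3.141, -0.0, 0.312]
wrist_force: [0.5, -1.2, -0.7]
finger_gap: 56.5
finger_force: 0.0
clock: 2.22
eef_pos: [492.7, -250.1, 332.5]
eef_rot: [-3.138, 0.003, 0.312]
wrist_force: [0.6, 0.2, 0.2]
finger_gap: 56.8
finger_force: 0.0
[ 492.65654954 -250.12072817  332.47340665] [-3.13787876  0.0032886   0.31223151] 56.78093409757537
0.66 [260.1, 131.8] ((561.5242919921875, -232.27401733398438), (174.1179656982422, 20.537649154663086), 17.606685638427734) [14.56991659 20.948797   24.04202392] [[475.0, -249.0], [482.0, -268.0], [648.0, -216.0], [641.0, -196.0]]
```

View pics/w1.png

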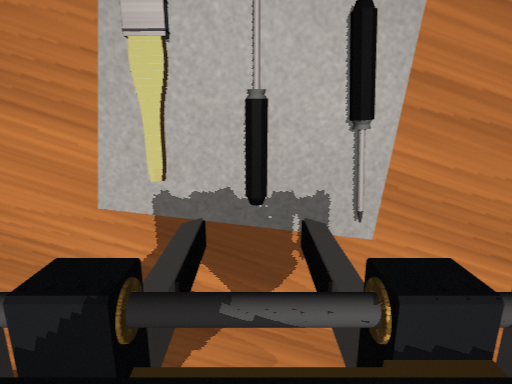

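The wrist view shows the middle driver's butt at (257,204), centred between the fingers, which is consistent with the other views. I'll descend and grip it.

```bash
python3 -m creep '{"slide":[[0,-0.2,-4],[0,0,-4],[0,0,-3],[0,0,-1.4],[0,0,-0.3],[0,0,0]],"turn":[0,0,0,0,0,0],"claw":[0.6,0.6,0.6,0.6,0.6,0.6]}'; python3 -m creep '{"slide":[[0,0,0],[0,0,0],[0,0,0],[0,0,0],[0,0,0]],"turn":[0,0,0,0,0],"claw":[0.1,0.1,0.1,0.1,0.1]}' 4
```

```text
clock: 3.08
eef_pos: [493.1, -252.7, 208.9]
eef_rot: [3.14, -0.001, 0.312]
wrist_force: [0.4, 0.3, -0.3]
finger_gap: 56.2
finger_force: 0.0
clock: 3.7
eef_pos: [492.8, -252.5, 207.7]
eef_rot: [3.142, -0.0, 0.312]
wrist_force: [0.6, 1.0, 1.0]
finger_gap: 20.1
finger_force: 4.0
```

```bash
python3 -m creep '{"slide":[[0,0,0.8],[0,0,1.2],[0,0,1.5],[0,0,1.5],[0,0,1.5],[0,0,1.5],[0,0,1.5],[0,0,1.5]],"turn":[0,0,0,0,0,0,0,0],"claw":[0.1,0.1,0.1,0.1,0.1,0.1,0.1,0.1]}'; python3 -m creep '{"slide":[[0,0,1.5],[0,0,1.5],[0,0,1.5],[0,0,1.5],[0,0,1.5],[0,0,0],[0,0,0]],"turn":[0,0,0,0,0,0,0],"claw":[0.1,0.1,0.1,0.1,0.1,0.1,0.1]}'
python3 - <<'E'
from h import *
a=snap('scene')[0];b=snap('wrist')[0];
cv2.imwrite('pics/h1.png',np.vstack([a[60:340,60:460],b[:300,56:456]])[:,:,::-1])
E
```

```text
clock: 4.7
eef_pos: [492.8, -252.4, 318.7]
eef_rot: [-3.142, -0.0, 0.312]
wrist_force: [-0.4, 0.5, -0.6]
finger_gap: 20.2
finger_force: 4.0
clock: 5.58
eef_pos: [492.8, -252.4, 392.2]
eef_rot: [-3.141, 0.001, 0.312]
wrist_force: [0.2, -0.1, -1.4]
finger_gap: 19.7
finger_force: 4.0
```

View pics/h1.png

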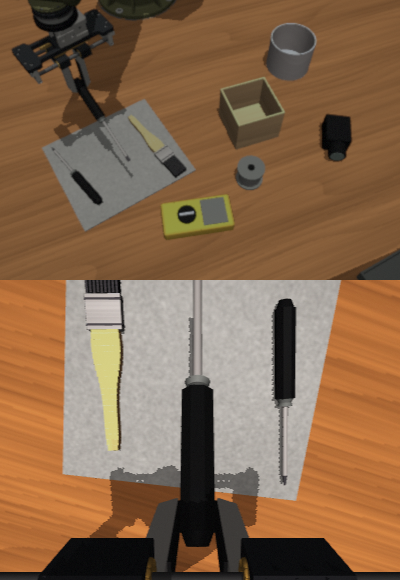

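The driver is held and hangs tilted, with its shaft pointing ahead and down. Next I'll measure the tilt.

```bash
cat > tilt.py <<'E'
from h import *
def tilt(c='wrist',sgn=1,half=12):
    s=manip.read_state(); im,d,cal=snap(c); w=cloud(d,cal).reshape(-1,3); w=w[~np.isnan(w[:,0])]
    y=s['eef_rot'][2]; u=np.array([np.cos(y),np.sin(y)]); n=np.array([-u[1],u[0]])
    g=np.array(s['eef_pos'])-[0,0,180]
    a=sgn*((w[:,:2]-g[:2])@u); l=(w[:,:2]-g[:2])@n; z=w[:,2]-g[2]
    k=(abs(l)<half)&(a>25)&(a<215)&(w[:,2]>35)&(z<25)
    q=np.c_[a,z,l][k]
    for lo in range(25,210,15):
        b=q[(q[:,0]>=lo)&(q[:,0]<lo+15)]
        if len(b)>5: print(lo+7,len(b),'z',np.round(np.percentile(b[:,1],[10,50,90])),'lat',np.round(np.median(b[:,2]),1))
    print('grasp',np.round(g),'yaw',y)
    return q
if __name__=='__main__':
    import sys
    tilt('wrist',int(sys.argv[1]),float(sys.argv[2])); tilt('scene',int(sys.argv[1]),float(sys.argv[2]))
E
python3 tilt.py 1 13
```

```text
32 957 z [-29. -25. -20.] lat -1.6
47 855 z [-38. -33. -29.] lat -1.0
62 819 z [-47. -42. -37.] lat -1.6
77 456 z [-60. -52. -45.] lat -1.3
92 188 z [-69. -66. -63.] lat -1.3
107 174 z [-78. -74. -71.] lat -1.0
122 164 z [-87. -83. -80.] lat -1.7
137 159 z [-96. -92. -89.] lat -1.0
152 21 z [-98. -97. -96.] lat -1.0
grasp [ 493. -252.  212.] yaw 0.3118329265834847
32 84 z [-31. -25. -20.] lat 0.6
47 87 z [-40. -34. -29.] lat -0.1
62 83 z [-48. -42. -37.] lat 0.4
77 62 z [-60. -52. -46.] lat 1.5
92 23 z [-70. -66. -62.] lat 1.8
107 22 z [-78. -74. -70.] lat 1.2
122 23 z [-89. -83. -79.] lat 1.8
137 23 z [-96. -91. -89.] lat 2.3
152 29 z [-107. -102.  -97.] lat 1.6
grasp [ 493. -252.  212.] yaw 0.31177334298654036
```

```bash
python3 -m creep '{"slide":[[0,0,1.5],[0,0,1.5],[0,0,0],[0,0,0]],"turn":[0,0,0,0],"claw":[0.1,0.1,0.1,0.1]}' 3; python3 tilt.py 1 13
```

```text
clock: 6.28
eef_pos: [492.8, -252.4, 422.5]
eef_rot: [-3.141, 0.0, 0.312]
wrist_force: [0.2, 0.5, -0.2]
finger_gap: 19.8
finger_force: 3.0
32 543 z [-97. -78. -65.] lat -1.9
47 120 z [-157. -140. -125.] lat -1.7
62 65 z [-189. -176. -166.] lat -1.3
grasp [ 493. -252.  243.] yaw 0.3117620164999666
32 139 z [-109.  -83.  -67.] lat 1.4
47 43 z [-160. -141. -125.] lat 1.8
62 34 z [-192. -179. -164.] lat 2.1
grasp [ 493. -252.  242.] yaw 0.3117879975643296
```

The driver now hangs steeply, about 17° from vertical. I'll firm the grip, raise it and carry it over to the tin.

```bash
python3 -m creep '{"slide":[[0,0,0],[0,0,0.5],[0,0,2],[0,0,3],[0,0.5,3],[-0.2,1.5,1.5],[-0.4,3,0],[-0.5,4,0]],"turn":[0,0,0,0,0,0,0,0],"claw":[0.1,0.1,0.1,0.1,0.1,0.1,0.1,0.1]}' 15; python3 -m creep '{"slide":[[-0.6,5,0],[-0.6,5,0],[-0.6,5,0],[-0.6,5,0],[-0.6,5,0],[-0.6,5,0],[-0.6,5,0],[-0.6,4,0]],"turn":[0,0,0,0,0,0,0,0],"claw":[0.1,0.1,0.1,0.1,0.1,0.1,0.1,0.1]}';  python3 -m creep '{"slide":[[-0.4,3,0],[-0.3,2,0],[-0.2,1,0],[0,0.5,0],[0,0,0]],"turn":[0,0,0,0,0],"claw":[0.1,0.1,0.1,0.1,0.1]}'
cat > seg.py <<'E'
from tilt import *
import sys
# points held under the gripper: local frame, bins by z
def prof(c,half=13,zlo=-215,zmin=104,amin=-150,amax=150):
    s=manip.read_state(); im,d,cal=snap(c); w=cloud(d,cal).reshape(-1,3); w=w[~np.isnan(w[:,0])]
    y=s['eef_rot'][2]; u=np.array([np.cos(y),np.sin(y)]); n=np.array([-u[1],u[0]])
    g=np.array(s['eef_pos'])-[0,0,180]
    a=(w[:,:2]-g[:2])@u; l=(w[:,:2]-g[:2])@n; z=w[:,2]-g[2]
    k=(abs(l)<half)&(a>amin)&(a<amax)&(w[:,2]>zmin)&(z<-25)&(z>zlo)
    a,l,z=a[k],l[k],z[k]
    for lo in range(int(zlo),-25,20):
        b=(z>=lo)&(z<lo+20)
        if b.sum()>3: print(c,'z',lo+10,b.sum(),'a',np.round(np.percentile(a[b],[10,50,90])),'lat',np.round(np.median(l[b]),1))
    print('zmin',z.min() if len(z) else None,'grasp',np.round(g,1),'yaw',round(y,3),'j',np.round(s['joints'],2))
if __name__=='__main__':
    for c in ('wrist','scene'): prof(c)
E
python3 seg.py
```

```text
clock: 7.38
eef_pos: [481.5, -161.3, 522.1]
eef_rot: [-3.141, 0.001, 0.311]
wrist_force: [-0.1, 0.4, -0.3]
finger_gap: 19.7
finger_force: 15.0
clock: 8.38
eef_pos: [432.7, 229.7, 522.3]
eef_rot: [-3.142, 0.001, 0.313]
wrist_force: [0.4, -0.7, -0.3]
finger_gap: 19.9
finger_force: 15.0
clock: 9.0
eef_pos: [424.8, 292.3, 522.6]
eef_rot: [3.142, 0.0, 0.312]
wrist_force: [0.1, -0.0, -0.3]
finger_gap: 20.0
finger_force: 15.0
wrist z -185 34 a [60. 62. 65.] lat -1.9
wrist z -165 51 a [53. 55. 59.] lat -1.4
wrist z -145 56 a [46. 48. 51.] lat -1.8
wrist z -125 67 a [38. 41. 44.] lat -2.1
wrist z -105 53 a [33. 36. 37.] lat -2.1
wrist z -85 251 a [28. 32. 35.] lat -2.0
wrist z -65 437 a [21. 25. 29.] lat -1.2
wrist z -45 543 a [13. 18. 22.] lat -1.8
wrist z -25 334 a [ 9. 13. 15.] lat -1.5
zmin -193.57550209712792 grasp [424.8 292.3 342.6] yaw 0.312 j [ 0.53  0.16  1.42 -0.    1.56  1.79]
scene z -185 18 a [57. 62. 65.] lat 0.8
scene z -165 19 a [54. 56. 59.] lat 0.5
scene z -145 24 a [44. 47. 52.] lat 0.6
scene z -125 19 a [37. 41. 44.] lat 0.6
scene z -105 27 a [29. 33. 36.] lat -0.3
scene z -85 68 a [21. 30. 35.] lat -5.0
scene z -65 82 a [15. 23. 28.] lat -4.3
scene z -45 91 a [ 8. 16. 21.] lat -5.3
scene z -25 39 a [ 0. 11. 14.] lat -5.1
zmin -191.9295168542876 grasp [424.9 292.2 342.6] yaw 0.311 j [ 0.53  0.16  1.42 -0.    1.56  1.79]
```

```bash
python3 -m creep '{"slide":[[0,1.1,-1],[0,0,-2],[0,0,-2.5],[0,0,-2.5],[0,0,-2.5],[0,0,-1.5],[0,0,-0.8],[0,0,-0.2]],"turn":[0,0,0,0,0,0,0,0],"claw":[0.1,0.1,0.1,0.1,0.1,0.1,0.1,0.1]}' 15; python3 -m creep '{"slide":[[0,0,-0.2],[0,0,-0.3],[0,0,-0.3],[0,0,-0.3],[0,0,-0.3],[0,0,0]],"turn":[0,0,0,0,0,0],"claw":[0.1,0.1,0.1,0.1,0.1,0.1]}' 4
python3 - <<'E'
from h import *
a=snap('scene')[0];b=snap('top')[0]
cv2.imwrite('pics/t1.png',cv2.resize(np.vstack([a[20:220,260:460],b[160:360,40:240]])[:,:,::-1],None,fx=1.5,fy=1.5))
E
python3 -c "
from seg import *
prof('wrist',13,-215,104);"
```

```text
clock: 10.1
eef_pos: [424.9, 303.7, 392.6]
eef_rot: [-3.142, -0.0, 0.312]
wrist_force: [-0.3, -0.6, -0.9]
finger_gap: 19.5
finger_force: 15.0
clock: 10.85
eef_pos: [424.8, 303.5, 378.4]
eef_rot: [3.142, 0.0, 0.312]
wrist_force: [0.0, 0.0, -0.2]
finger_gap: 20.0
finger_force: 4.0
wrist z -85 249 a [28. 31. 34.] lat -1.2
wrist z -65 431 a [21. 25. 29.] lat -1.9
wrist z -45 547 a [13. 17. 21.] lat -1.8
wrist z -25 329 a [ 9. 12. 15.] lat -1.8
zmin -94.59949189585853 grasp [424.8 303.6 198.7] yaw 0.312 j [ 0.55  0.26  1.63 -0.    1.25  1.81]
```

View pics/t1.png

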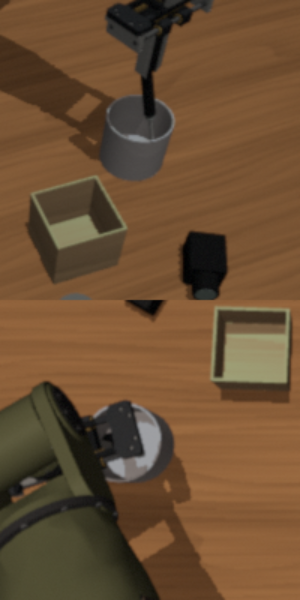

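The view shows the driver inside the tin, near upright. Now I'll settle it on the floor and lean it back about its blade.

```bash
python3 -m creep '{"slide":[[0,0,-0.2],[0,0,-0.1],[-0.8,-0.26,-0.4],[-0.8,-0.26,-0.4],[-0.7,-0.22,-0.4],[-0.7,-0.22,-0.4],[0,0,0]],"turn":[0,0,0,0,0,0,0],"claw":[0.1,0.1,0.1,0.1,0.1,0.1,0.1]}' 3; python3 -c "
from seg import *
prof('wrist',13,-215,104);"; python3 -m creep '{"slide":[[-0.6,-0.21,-0.45],[-0.6,-0.21,-0.45],[-0.6,-0.2,-0.5],[0,0,0]],"turn":[0,0,0,0],"claw":[0.1,0.1,0.1,0.1]}';python3 -c "
from seg import *
prof('wrist',13,-215,104);"
```

```text
clock: 11.88
eef_pos: [394.4, 293.8, 359.3]
eef_rot: [3.141, 0.0, 0.312]
wrist_force: [0.8, 0.7, 0.6]
finger_gap: 19.5
finger_force: 3.0
wrist z -85 8 a [42. 45. 46.] lat 0.6
wrist z -65 599 a [32. 37. 43.] lat -1.2
wrist z -45 748 a [19. 25. 31.] lat -1.5
wrist z -25 448 a [12. 16. 20.] lat -1.2
zmin -75.29531567826132 grasp [394.4 293.8 179.3] yaw 0.312 j [ 0.57  0.22  1.74 -0.    1.19  1.82]
clock: 12.42
eef_pos: [376.4, 287.6, 345.3]
eef_rot: [3.141, 0.001, 0.312]
wrist_force: [0.3, 0.3, 0.0]
finger_gap: 20.2
finger_force: 3.0
wrist z -65 261 a [38. 43. 46.] lat -1.2
wrist z -45 909 a [25. 31. 39.] lat -1.2
wrist z -25 547 a [15. 20. 24.] lat -1.2
zmin -61.26291836380943 grasp [376.4 287.6 165.3] yaw 0.312 j [0.58 0.19 1.8  0.   1.15 1.83]
```

```bash
python3 -m creep '{"slide":[[-0.5,-0.16,-0.1],[-0.5,-0.16,-0.2],[0,0,-0.4],[0,0,-0.4],[0,0,-0.4],[0,0,0]],"turn":[0,0,0,0,0,0],"claw":[0.1,0.1,0.1,0.1,0.1,0.1]}' 3;python3 -c "
from seg import *
prof('wrist',13,-215,104);"; python3 -m creep '{"slide":[[0,0,-0.3],[0,0,-0.3],[0,0,-0.3],[0,0,0]],"turn":[0,0,0,0],"claw":[0.1,0.1,0.1,0.1]}';python3 -c "
from seg import *
prof('wrist',13,-215,104);"
```

```text
clock: 13.22
eef_pos: [366.9, 284.5, 330.4]
eef_rot: [3.142, 0.0, 0.312]
wrist_force: [1.2, 0.3, 1.3]
finger_gap: 20.0
finger_force: 3.0
wrist z -45 665 a [35. 41. 47.] lat -1.8
wrist z -25 640 a [24. 30. 36.] lat -1.8
zmin -46.38289066551715 grasp [366.9 284.5 150.4] yaw 0.312 j [ 0.58  0.19  1.84 -0.    1.11  1.84]
clock: 13.78
eef_pos: [366.8, 284.5, 321.4]
eef_rot: [3.142, 0.0, 0.312]
wrist_force: [0.6, -0.7, 1.1]
finger_gap: 20.0
finger_force: 3.0
wrist z -45 151 a [41. 47. 49.] lat -1.8
wrist z -25 630 a [34. 40. 45.] lat -1.8
zmin -37.321038496810985 grasp [366.8 284.5 141.4] yaw 0.312 j [ 0.58  0.2   1.85 -0.    1.09  1.84]
```

```bash
python3 -m creep '{"slide":[[0,0,0],[0,0,0],[0,0,0],[0,0,0],[0,0,2],[0,0,4],[0,0,5],[0,0,5]],"turn":[0,0,0,0,0,0,0,0],"claw":[0.3,0.4,0.6,0.6,0.6,0.6,0.6,0.6]}' 3;python3 -m creep '{"slide":[[0,-4,2],[0.5,-5,0],[1,-6,0],[1,-6,0],[1,-6,0],[1,-6,0],[1,-6,0],[1,-6,0]],"turn":[0,0,0,0,0,0,0,0],"claw":[0.6,0.6,0.6,0.6,0.6,0.6,0.6,0.6]}'
python3 - <<'E'
from h import *
a=snap('scene')[0];b,d,cal=snap('top')
cv2.imwrite('pics/t2.png',cv2.resize(np.vstack([a[20:220,260:460],b[160:360,40:240]])[:,:,::-1],None,fx=1.5,fy=1.5))
w=cloud(d,cal).reshape(-1,3); k=(np.hypot(w[:,0]-446,w[:,1]-295)<110)&(w[:,2]>108)
q=w[k];print(len(q),q[q[:,2].argmax()],q.mean(0));
E
```

```text
clock: 14.82
eef_pos: [366.6, 284.4, 483.3]
eef_rot: [3.142, 0.0, 0.312]
wrist_force: [0.5, -0.2, -1.0]
finger_gap: 56.4
finger_force: 0.0
clock: 15.82
eef_pos: [431.6, -167.5, 501.8]
eef_rot: [3.141, -0.0, 0.312]
wrist_force: [0.8, 0.4, 0.4]
finger_gap: 56.1
finger_force: 0.0
265 [360.9043324  279.64764225 158.98482361] [378.26639312 284.38786495 136.42417161]
```

View pics/t2.png

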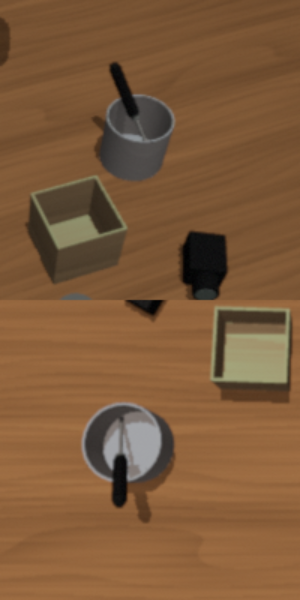

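The driver stands in the tin, leaning to the robot's side and left of centre, with its butt at about z 155, so the blade is on the floor. Next is the cross driver. I'll turn the gripper half round so that the wrist camera sees the blade side.

```bash
python3 -m creep '{"slide":[[2,-1,0],[3,-2,0],[3,-2,-2],[3,-2,-3],[3,-2,-3],[3,-2,-3],[3,-1.5,-3],[2.2,0,-3]],"turn":[0.18,0.18,0.18,0.18,0.18,0.18,0.18,0.18],"claw":[0.6,0.6,0.6,0.6,0.6,0.6,0.6,0.6]}' 4;python3 -m creep '{"slide":[[0,0,0],[0,0,0],[0,0,0],[0,0,0],[0,0,0],[0,0,0],[0,0,0],[0,0,0]],"turn":[0.18,0.18,0.18,0.18,0.18,0.18,0.18,0.18],"claw":[0.6,0.6,0.6,0.6,0.6,0.6,0.6,0.6]}'; python3 -m creep '{"slide":[[0,0,0],[0,0,0],[0,0,0]],"turn":[0.164,0.164,0],"claw":[0.6,0.6,0.6]}'
python3 - <<'E'
from h import *
s=manip.read_state(); print(s['eef_pos'],s['eef_rot'],s['joints'])
im,d,cal=snap('wrist','w2'); w=cloud(d,cal)
for r in manip.cut_out('driver_cross','wrist')[:2]:
    m=r['mask'].astype(bool); p=w[m]; p=p[~np.isnan(p[:,0])]; p=p[p[:,2]>9]
    mu=p[:,:2].mean(0);V=np.linalg.svd(p[:,:2]-mu)[2][0];t=(p[:,:2]-mu)@V
    print(r['score'],r['position'],len(p),np.percentile(p[:,2],[3,50,97]),mu+V*t.min(),mu+V*t.max(),np.arctan2(V[1],V[0]))
E
```

```text
clock: 16.92
eef_pos: [654.8, -290.6, 330.1]
eef_rot: [-3.141, -0.0, 1.757]
wrist_force: [-0.1, -0.0, -0.3]
finger_gap: 56.5
finger_force: 0.0
clock: 17.92
eef_pos: [654.0, -289.7, 331.6]
eef_rot: [3.141, -0.0, -3.085]
wrist_force: [-0.3, 0.3, 0.1]
finger_gap: 56.1
finger_force: 0.0
clock: 18.3
eef_pos: [654.0, -289.8, 331.6]
eef_rot: [3.141, -0.0, -2.764]
wrist_force: [0.4, -0.7, 0.3]
finger_gap: 56.4
finger_force: 0.0
[ 654.00140391 -289.81619717  331.59480504] [ 3.14134708e+00 -1.18127229e-04 -2.76396270e+00] [-4.68331371e-01  7.36693686e-01  1.04197187e+00  7.60165590e-05
  1.36318926e+00 -2.41677331e+00]
```

View pics/w2.png

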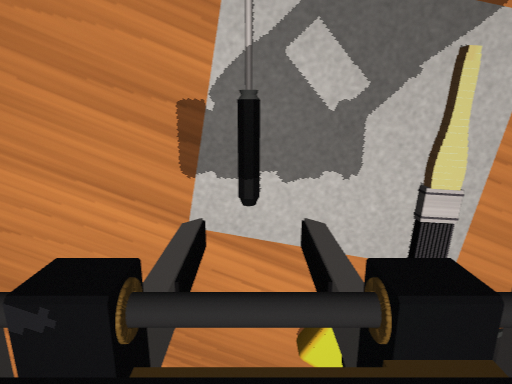

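The wrist view shows the cross driver upright at column 249, about 6 mm left of the fingers' middle, with its butt at (249,205). I'll shift over, descend and grip it.

```bash
python3 -m creep '{"slide":[[0.2,-0.6,-4],[0,0,-4],[0,0,-3],[0,0,-1.2],[0,0,-0.4],[0,0,0]],"turn":[0,0,0,0,0,0],"claw":[0.6,0.6,0.6,0.6,0.6,0.6]}'; python3 -m creep '{"slide":[[0,0,0],[0,0,0],[0,0,0],[0,0,0],[0,0,0]],"turn":[0,0,0,0,0],"claw":[0.1,0.1,0.1,0.1,0.1]}' 4;  python3 -m creep '{"slide":[[0,0,0.8],[0,0,1.2],[-0.3,0,1.5],[-0.3,0,1.5],[-0.3,0,1.5],[-0.3,0,1.5],[-0.3,0,1.5],[-0.3,0,1.5]],"turn":[0,0,0,0,0,0,0,0],"claw":[0.1,0.1,0.1,0.1,0.1,0.1,0.1,0.1]}'; python3 -m creep '{"slide":[[-1,0,1.5],[-1.5,0,1.5],[-1.5,0,1.5],[-1.5,0,1.5],[-1,0,1.5],[0,0,1.5],[0,0,0]],"turn":[0,0,0,0,0,0,0],"claw":[0.1,0.1,0.1,0.1,0.1,0.1,0.1]}';python3 -c "
from seg import *
prof('wrist',15,-215,35,20,220)"
```

```text
clock: 19.15
eef_pos: [656.0, -296.5, 206.8]
eef_rot: [-3.14, 0.001, -2.764]
wrist_force: [0.1, -0.5, 0.2]
finger_gap: 56.5
finger_force: 0.0
clock: 19.77
eef_pos: [655.8, -296.5, 205.7]
eef_rot: [-3.142, 0.0, -2.763]
wrist_force: [0.4, 0.4, 0.9]
finger_gap: 20.5
finger_force: 3.9
clock: 20.78
eef_pos: [637.6, -296.5, 316.7]
eef_rot: [-3.142, 0.0, -2.763]
wrist_force: [0.4, 0.8, -1.2]
finger_gap: 19.9
finger_force: 4.0
clock: 21.65
eef_pos: [573.0, -296.4, 407.1]
eef_rot: [-3.14, 0.001, -2.763]
wrist_force: [0.6, 0.3, -0.4]
finger_gap: 20.2
finger_force: 4.0
wrist z -125 127 a [112. 118. 126.] lat 1.8
wrist z -105 206 a [ 92. 100. 109.] lat 1.8
wrist z -85 229 a [71. 79. 88.] lat 1.0
wrist z -65 504 a [55. 61. 67.] lat 1.0
wrist z -45 1148 a [36. 44. 54.] lat 1.0
wrist z -25 653 a [23. 29. 35.] lat 0.9
zmin -134.1684166054581 grasp [ 573.  -296.4  227.1] yaw -2.763 j [-0.53  0.51  1.22  0.    1.41 -2.48]
```

```bash
python3 -m creep '{"slide":[[0,1,1.5],[0,1,1.5],[0,0.5,1],[0,0,0],[0,0,0]],"turn":[0,0,0,0,0],"claw":[0.1,0.1,0.1,0.1,0.1]}' 3; python3 -m creep '{"slide":[[0,0,0],[0,0,1],[0,0.5,2],[0,1,2.5],[0,2,2],[0,3,0.5],[0,4,0],[0,5,0]],"turn":[0,0,0,0,0,0,0,0],"claw":[0.1,0.1,0.1,0.1,0.1,0.1,0.1,0.1]}' 15; python3 -c "
from seg import *
prof('wrist',15,-215,112,20,220)"
```

```text
clock: 22.32
eef_pos: [572.8, -271.6, 445.2]
eef_rot: [3.141, -0.0, -2.763]
wrist_force: [-0.2, 0.3, -0.9]
finger_gap: 20.1
finger_force: 3.0
clock: 23.32
eef_pos: [572.5, -114.8, 526.1]
eef_rot: [-3.142, 0.0, -2.764]
wrist_force: [0.8, -1.0, -1.3]
finger_gap: 19.7
finger_force: 15.0
wrist z -165 39 a [63. 65. 68.] lat 1.4
wrist z -145 63 a [54. 58. 62.] lat 0.4
wrist z -125 70 a [46. 49. 53.] lat 0.5
wrist z -105 63 a [40. 42. 45.] lat 0.5
wrist z -85 225 a [33. 37. 40.] lat 0.5
wrist z -65 465 a [26. 30. 34.] lat 1.2
wrist z -45 387 a [21. 23. 26.] lat 0.5
zmin -175.8146984017199 grasp [ 572.5 -114.8  346.1] yaw -2.764 j [-0.26  0.32  1.22  0.    1.6  -2.21]
```

```bash
python3 -m creep '{"slide":[[-1.2,5,0],[-1.2,5,0],[-1.2,5,0],[-1.2,5,0],[-1.2,5,0],[-1.2,5,0],[-1.1,4,0],[-0.8,3,0]],"turn":[-0.01,-0.01,-0.01,-0.01,-0.01,-0.01,-0.006,0],"claw":[0.1,0.1,0.1,0.1,0.1,0.1,0.1,0.1]}' 15; python3 -m creep '{"slide":[[-0.6,2,0],[-0.4,1,0],[-0.2,0.4,-1],[0,0,-2],[0,0,-2],[0,0,-1],[0,0,0]],"turn":[0,0,0,0,0,0,0],"claw":[0.1,0.1,0.1,0.1,0.1,0.1,0.1]}' 15;python3 -c "
from seg import *
prof('wrist',15,-215,112,20,220)"
```

```text
clock: 24.38
eef_pos: [480.5, 255.6, 526.2]
eef_rot: [3.141, 0.0, -2.828]
wrist_force: [0.6, 0.3, -0.4]
finger_gap: 19.7
finger_force: 15.0
clock: 25.25
eef_pos: [469.9, 287.2, 465.2]
eef_rot: [-3.141, -0.001, -2.83]
wrist_force: [0.2, 0.2, -0.1]
finger_gap: 19.8
finger_force: 15.0
wrist z -165 39 a [63. 66. 68.] lat 0.4
wrist z -145 61 a [55. 59. 62.] lat 1.4
wrist z -125 71 a [46. 50. 53.] lat 1.3
wrist z -105 61 a [41. 43. 45.] lat 0.5
wrist z -85 227 a [34. 38. 40.] lat 1.3
wrist z -65 475 a [26. 30. 35.] lat 0.5
wrist z -45 396 a [21. 23. 26.] lat 1.2
zmin -171.3461774856999 grasp [469.9 287.2 285.2] yaw -2.83 j [ 0.48  0.26  1.43 -0.    1.45 -1.4 ]
```

```bash
python3 -m creep '{"slide":[[0.2,0,-1],[0,0,-2],[0,0,-2],[0,0,-2],[0,0,-1.2],[0,0,-0.6],[0,0,0]],"turn":[0,0,0,0,0,0,0],"claw":[0.1,0.1,0.1,0.1,0.1,0.1,0.1]}' 15; python3 -m creep '{"slide":[[0,0,-0.3],[0,0,-0.3],[0,0,-0.3],[0,0,-0.3],[0,0,-0.3],[0,0,0]],"turn":[0,0,0,0,0,0],"claw":[0.1,0.1,0.1,0.1,0.1,0.1]}' 4; python3 -c "
from seg import *
prof('wrist',15,-215,112,5,60)"
python3 - <<'E'
from h import *
a=snap('scene')[0];b=snap('wrist')[0]
cv2.imwrite('pics/t3.png',np.vstack([cv2.resize(a[20:220,240:460],None,fx=1.5,fy=1.5)[:,:330],b[:300,91:421]])[:,:,::-1])
E
```

```text
clock: 26.18
eef_pos: [471.9, 287.6, 377.7]
eef_rot: [3.142, 0.0, -2.829]
wrist_force: [-0.2, -0.6, -0.3]
finger_gap: 19.8
finger_force: 15.0
clock: 26.92
eef_pos: [471.8, 287.5, 362.4]
eef_rot: [-3.142, -0.0, -2.829]
wrist_force: [0.1, -1.4, -0.4]
finger_gap: 20.1
finger_force: 4.0
wrist z -65 362 a [25. 29. 33.] lat 1.2
wrist z -45 596 a [17. 21. 26.] lat 0.5
wrist z -25 353 a [12. 15. 18.] lat 0.5
zmin -70.35777649946067 grasp [471.8 287.5 182.4] yaw -2.829 j [ 0.48  0.34  1.57 -0.    1.23 -1.4 ]
```

View pics/t3.png

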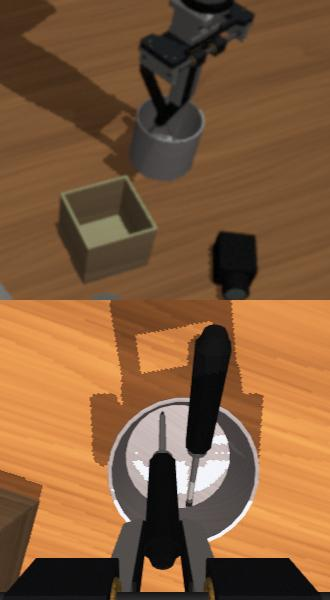

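The scene view shows the cross driver upright in the tin, and the wrist view shows its blade beside the flat driver with a clear gap. I'll lean it back the other way.

```bash
python3 -m creep '{"slide":[[0,0,-0.2],[0.8,0.26,-0.4],[0.8,0.26,-0.4],[0.7,0.22,-0.4],[0.7,0.22,-0.4],[0.7,0.22,-0.4],[0.7,0.22,-0.4],[0,0,0]],"turn":[0,0,0,0,0,0,0,0],"claw":[0.1,0.1,0.1,0.1,0.1,0.1,0.1,0.1]}' 3; python3 -c "
from seg import *
prof('wrist',15,-215,112,5,60)"; python3 -m creep '{"slide":[[0,0,-0.4],[0,0,-0.4],[0,0,-0.4],[0,0,0]],"turn":[0,0,0,0],"claw":[0.1,0.1,0.1,0.1]}' 3; python3 -c "
from seg import *
prof('wrist',15,-215,112,5,60)"
```

```text
clock: 28.08
eef_pos: [516.2, 301.6, 336.2]
eef_rot: [-3.142, -0.0, -2.829]
wrist_force: [-0.1, -0.2, -0.1]
finger_gap: 19.8
finger_force: 3.0
wrist z -45 447 a [26. 31. 35.] lat 0.5
wrist z -25 545 a [18. 23. 28.] lat 0.5
zmin -44.21991535034249 grasp [516.2 301.6 156.2] yaw -2.829 j [ 0.47  0.47  1.46 -0.    1.22 -1.42]
clock: 28.62
eef_pos: [515.8, 301.6, 324.6]
eef_rot: [3.142, -0.0, -2.829]
wrist_force: [0.2, 1.2, 1.7]
finger_gap: 20.0
finger_force: 3.0
wrist z -25 485 a [21. 26. 31.] lat 0.5
zmin -32.53176422575203 grasp [515.8 301.6 144.6] yaw -2.829 j [ 0.47  0.48  1.47  0.    1.2  -1.42]
```

```bash
python3 -m creep '{"slide":[[0.2,0.07,-0.3],[0.2,0.07,-0.3],[0,0,-0.3],[0,0,0]],"turn":[0,0,0,0],"claw":[0.1,0.1,0.1,0.1]}' 3
python3 - <<'E'
from h import *
s=manip.read_state(); y=s['eef_rot'][2]; g=np.array(s['eef_pos'])-[0,0,180]
u=np.array([np.cos(y),np.sin(y)]); n=np.array([-u[1],u[0]])
for c in('wrist','scene'):
    im,d,cal=snap(c); w=cloud(d,cal).reshape(-1,3); r=w[:,:2]-g[:2]
    a=r@u;l=r@n;z=w[:,2]
    k=(abs(l)<7)&(a>12)&(a<65)&(z>70)&(z<g[2]+10)
    for lo in range(10,65,6):
        b=k&(a>=lo)&(a<lo+6)
        if b.sum()>4: print(c,lo+3,b.sum(),np.round(np.median(z[b]),1))
print(g)
E
```

```text
clock: 29.18
eef_pos: [519.9, 302.9, 315.3]
eef_rot: [-3.141, -0.0, -2.829]
wrist_force: [0.6, -0.9, 1.6]
finger_gap: 20.0
finger_force: 3.0
wrist 13 262 135.0
wrist 19 357 129.6
wrist 25 334 123.4
wrist 31 316 117.1
wrist 37 281 110.7
wrist 43 270 104.2
wrist 49 251 97.9
wrist 55 229 91.5
wrist 61 220 85.3
wrist 67 26 75.4
scene 13 12 83.8
scene 19 36 92.3
scene 25 15 114.5
scene 31 11 115.2
scene 37 13 106.7
scene 43 7 101.6
scene 49 10 97.2
scene 55 7 89.4
scene 61 10 82.5
[519.88623249 302.91119603 135.28284478]
```

```bash
python3 -m creep '{"slide":[[0,0,0],[0,0,0],[0,0,0],[0,0,0],[0,0,2],[0,0,4],[0,0,5],[0,0,5]],"turn":[0,0,0,0,0,0,0,0],"claw":[0.3,0.4,0.6,0.6,0.6,0.6,0.6,0.6]}' 3;python3 -m creep '{"slide":[[1,-3,0],[1.6,-5,0],[1.6,-5,0],[1.6,-5,0],[1.6,-5,0],[1.6,-5,0],[1.6,-5,-3],[1.4,-5,-4]],"turn":[0,0,0,0,0,0,0,0],"claw":[0.6,0.6,0.6,0.6,0.6,0.6,0.6,0.6]}';python3 -m creep '{"slide":[[0.8,-2.5,-4],[0,0,-3],[0,0,-1],[0,0,0]],"turn":[0,0,0,0],"claw":[0.6,0.6,0.6,0.6]}'
python3 - <<'E'
from h import *
s=manip.read_state();print(s['eef_pos'],s['eef_rot'],s['joints'])
a=snap('scene')[0];b,d,cal=snap('top'); w=cloud(d,cal).reshape(-1,3)
k=(np.hypot(w[:,0]-446,w[:,1]-295)<110)&(w[:,2]>115); q=w[k]
for sx in (-1,1):
    p=q[(q[:,0]-446)*sx>0]; print('butt',len(p),p[p[:,2].argmax()])
k=(abs(w[:,0]-590)<70)&(abs(w[:,1]-107)<70)&(w[:,2]>93); r=cv2.minAreaRect(w[k,:2].astype(np.float32)); print('box',r)
ws=cloud(*snap('scene')[1:]).reshape(-1,3)
k=(abs(ws[:,0]-590)<75)&(abs(ws[:,1]-107)<75)&(ws[:,2]>93)&(ws[:,2]<110); r=cv2.minAreaRect(ws[k,:2].astype(np.float32)); print('box',r)
c=snap('wrist')[0]
cv2.imwrite('pics/t4.png',np.vstack([np.hstack([cv2.resize(a[20:220,250:450],(256,256)),cv2.resize(b[160:360,40:240],(256,256))]),c[:300]])[:,:,::-1])
E
```

```text
clock: 30.28
eef_pos: [519.6, 302.8, 477.2]
eef_rot: [-3.142, -0.0, -2.829]
wrist_force: [0.4, -0.1, -0.4]
finger_gap: 56.5
finger_force: 0.0
clock: 31.28
eef_pos: [639.4, -76.5, 407.3]
eef_rot: [-3.141, 0.002, -2.83]
wrist_force: [1.1, 0.6, 0.4]
finger_gap: 56.5
finger_force: 0.0
clock: 31.78
eef_pos: [647.3, -99.4, 327.9]
eef_rot: [-3.142, 0.0, -2.829]
wrist_force: [-0.1, -0.2, 0.6]
finger_gap: 56.2
finger_force: 0.0
[647.27967443 -99.41552558 327.94399796] [-3.14150834e+00  1.25622671e-04 -2.82893189e+00] [-2.08315799e-01  5.98086573e-01  1.27528072e+00 -1.11044933e-05
  1.26807444e+00 -2.09176958e+00]
butt 236 [364.95539372 282.07871884 158.43203532]
butt 215 [520.28022811 309.05541016 151.86566338]
box ((590.3814086914062, 107.11327362060547), (114.50440216064453, 115.1397933959961), 88.09578704833984)
box ((592.4591674804688, 110.2838134765625), (115.78563690185547, 118.76732635498047), 88.50028228759766)
```

View pics/t4.png

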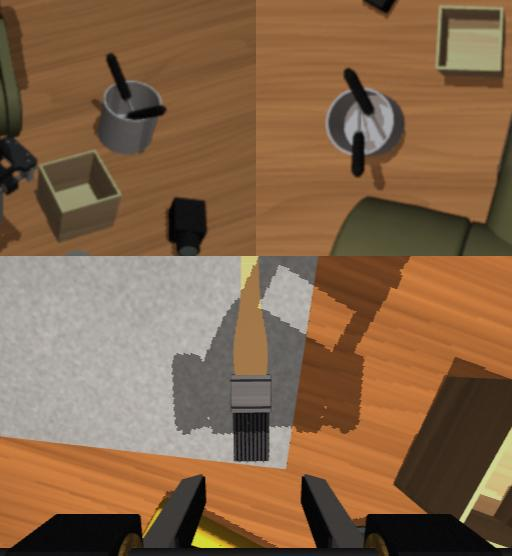

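Both drivers lean in the tin with butts at about z 152–159, so both are down. The wrist view shows the brush at column 252, about 4 mm left of the middle, with its bristles' end at row 205. I'll grip it by the bristles.

```bash
python3 -m creep '{"slide":[[0.1,-0.4,-4],[0,0,-4],[0,0,-2.8],[0,0,-1.2],[0,0,-0.4],[0,0,0]],"turn":[0,0,0,0,0,0],"claw":[0.6,0.6,0.6,0.6,0.6,0.6]}'; python3 -m creep '{"slide":[[0,0,0],[0,0,0],[0,0,0],[0,0,0],[0,0,0]],"turn":[0,0,0,0,0],"claw":[0.2,0.2,0.2,0.2,0.2]}' 5;  python3 -m creep '{"slide":[[0,0,0.8],[0,0,1.2],[-0.3,0,1.5],[-0.3,0,1.5],[-0.3,0,1.5],[-0.3,0,1.5],[-0.3,0,1.5],[-0.3,0,1.5]],"turn":[0,0,0,0,0,0,0,0],"claw":[0.2,0.2,0.2,0.2,0.2,0.2,0.2,0.2]}'; python3 -m creep '{"slide":[[0,0,1.5],[0,0,1.5],[0,0,1.5],[0,0,1.5],[0,0,1.5],[0,0,1.5],[0,0,0]],"turn":[0,0,0,0,0,0,0],"claw":[0.2,0.2,0.2,0.2,0.2,0.2,0.2]}';python3 -c "
from seg import *
prof('wrist',22,-215,35,20,220)"
```

```text
clock: 32.72
eef_pos: [648.5, -103.8, 204.6]
eef_rot: [-3.141, 0.001, -2.829]
wrist_force: [-0.1, -1.2, 0.7]
finger_gap: 55.9
finger_force: 0.0
clock: 33.35
eef_pos: [648.3, -103.7, 203.7]
eef_rot: [-3.141, 0.0, -2.829]
wrist_force: [0.8, 1.1, 3.2]
finger_gap: 33.1
finger_force: 5.0
clock: 34.35
eef_pos: [630.0, -103.7, 314.5]
eef_rot: [-3.142, 0.0, -2.829]
wrist_force: [-0.2, -0.6, -0.5]
finger_gap: 32.9
finger_force: 5.0
clock: 35.22
eef_pos: [630.2, -103.7, 404.9]
eef_rot: [-3.141, 0.002, -2.829]
wrist_force: [-0.6, -0.4, -1.5]
finger_gap: 33.3
finger_force: 5.0
wrist z -125 135 a [147. 150. 153.] lat 0.9
wrist z -105 635 a [121. 131. 143.] lat 1.6
wrist z -85 875 a [ 94. 103. 115.] lat 1.5
wrist z -65 1642 a [67. 77. 88.] lat 1.4
wrist z -45 2377 a [41. 50. 62.] lat 0.8
wrist z -25 1722 a [24. 30. 37.] lat 0.8
zmin -122.08564281526066 grasp [ 630.2 -103.7  224.9] yaw -2.829 j [-0.22  0.5   1.24 -0.    1.4  -2.1 ]
```

```bash
python3 -m creep '{"slide":[[0,0,1.5],[0,0,1.5],[0,0,1],[0,0,0],[0,0,0]],"turn":[0,0,0,0,0],"claw":[0.2,0.2,0.2,0.2,0.2]}' 3.5; python3 -c "
from seg import *
prof('wrist',22,-225,20,10,220)"
```

```text
clock: 35.9
eef_pos: [630.2, -103.7, 443.0]
eef_rot: [3.141, -0.001, -2.829]
wrist_force: [0.3, 0.1, -1.1]
finger_gap: 32.9
finger_force: 3.5
wrist z -175 109 a [71. 74. 78.] lat 0.3
wrist z -155 147 a [63. 67. 69.] lat 1.2
wrist z -135 193 a [54. 57. 61.] lat 0.3
wrist z -115 319 a [45. 48. 52.] lat 0.3
wrist z -95 512 a [36. 40. 43.] lat 1.1
wrist z -75 686 a [28. 31. 34.] lat 0.4
wrist z -55 984 a [19. 22. 26.] lat 1.1
wrist z -35 1038 a [11. 14. 17.] lat 1.1
zmin -185.129440000077 grasp [ 630.2 -103.7  263. ] yaw -2.829 j [-0.22  0.48  1.18 -0.    1.48 -2.1 ]
```

```bash
python3 -m creep '{"slide":[[0,0,0],[0,0,1],[0,0,2],[0,0,2.5],[0,0.5,1.5],[0,1.5,0.5],[-0.1,2.5,0],[-0.1,3.5,0]],"turn":[0,0,0,0,-0.02,-0.04,-0.04,-0.04],"claw":[0.2,0.2,0.2,0.2,0.2,0.2,0.2,0.2]}' 15; python3 -m creep '{"slide":[[-0.1,4,0],[-0.1,4,0],[-0.1,3,0],[-0.1,1.5,0],[0,0.6,0],[0,0,0]],"turn":[-0.05,-0.05,-0.05,-0.04,-0.01,0],"claw":[0.2,0.2,0.2,0.2,0.2,0.2]}' 15; python3 -c "
from seg import *
prof('wrist',22,-225,112,10,220)"
```

```text
clock: 36.95
eef_pos: [628.1, -23.1, 518.5]
eef_rot: [3.142, -0.0, -2.972]
wrist_force: [0.2, -0.0, -0.5]
finger_gap: 32.6
finger_force: 15.0
clock: 37.7
eef_pos: [624.2, 107.3, 518.5]
eef_rot: [-3.142, -0.0, 3.114]
wrist_force: [0.8, -0.1, -0.3]
finger_gap: 32.7
finger_force: 15.0
wrist z -175 109 a [71. 74. 78.] lat 1.4
wrist z -155 152 a [62. 66. 70.] lat 0.4
wrist z -135 195 a [54. 57. 61.] lat 1.3
wrist z -115 323 a [44. 48. 51.] lat 0.5
wrist z -95 504 a [36. 39. 42.] lat 0.5
wrist z -75 694 a [27. 30. 34.] lat 0.5
wrist z -55 975 a [18. 22. 25.] lat 1.2
wrist z -35 956 a [11. 13. 17.] lat 1.1
zmin -185.14189751501834 grasp [624.2 107.3 338.5] yaw 3.114 j [ 0.11  0.45  1.06 -0.    1.63 -1.43]
```

```bash
python3 -m creep '{"slide":[[0,0,-1],[0,0,-2],[0,0,-2.5],[0,0,-2.5],[0,0,-2.5],[0,0,-1.5],[0,0,-0.9],[0,0,-0.3]],"turn":[0,0,0,0,0,0,0,0],"claw":[0.2,0.2,0.2,0.2,0.2,0.2,0.2,0.2]}' 15; python3 -m creep '{"slide":[[0,0,-0.3],[0,0,-0.3],[0,0,-0.3],[0,0,-0.3],[0,0,-0.3],[0,0,0]],"turn":[0,0,0,0,0,0],"claw":[0.2,0.2,0.2,0.2,0.2,0.2]}' 5;  python3 -c "
from seg import *
prof('wrist',22,-225,20,5,110)"
python3 - <<'E'
from h import *
a=snap('scene')[0];b=snap('wrist')[0]
cv2.imwrite('pics/t5.png',np.vstack([cv2.resize(a[60:260,220:440],None,fx=1.5,fy=1.5)[:,:330],b[:300,91:421]])[:,:,::-1])
E
```

```text
clock: 38.75
eef_pos: [624.2, 107.2, 386.4]
eef_rot: [3.142, 0.0, 3.114]
wrist_force: [0.3, 0.2, 0.1]
finger_gap: 33.0
finger_force: 15.0
clock: 39.5
eef_pos: [624.4, 107.3, 372.5]
eef_rot: [3.141, 0.003, 3.114]
wrist_force: [1.7, -0.2, 4.8]
finger_gap: 32.9
finger_force: 5.0
wrist z -175 68 a [72. 73. 85.] lat 3.2
wrist z -155 213 a [63. 68. 85.] lat 0.3
wrist z -135 268 a [54. 58. 85.] lat 0.3
wrist z -115 360 a [45. 48. 85.] lat 0.8
wrist z -95 924 a [36. 43. 88.] lat 0.4
wrist z -75 682 a [27. 30. 34.] lat 1.1
wrist z -55 1036 a [18. 21. 25.] lat 1.1
wrist z -35 1374 a [ 7. 11. 16.] lat 0.5
zmin -172.31728831874852 grasp [624.4 107.3 192.5] yaw 3.114 j [ 0.11  0.51  1.3  -0.    1.33 -1.43]
```

View pics/t5.png

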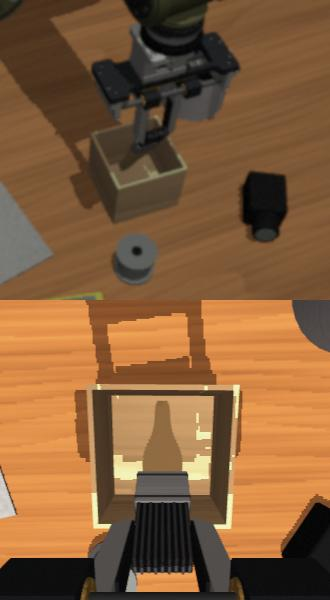

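The brush stands on the box floor with light contact and its butt is near the far wall. I'll lean it back toward +x.

```bash
cat > ln.py <<'E'
from h import *
s=manip.read_state(); y=s['eef_rot'][2]; g=np.array(s['eef_pos'])-[0,0,180]
u=np.array([np.cos(y),np.sin(y)]); n=np.array([-u[1],u[0]])
im,d,cal=snap('wrist'); w=cloud(d,cal).reshape(-1,3); r=w[:,:2]-g[:2]
a=r@u;l=r@n;z=w[:,2]
for lo in range(10,150,10):
    b=(abs(l)<5)&(a>=lo)&(a<lo+10)&(z<g[2]+10)
    if b.sum()>4: print(lo+5,b.sum(),np.round(np.percentile(z[b],[20,50,80]),1))
print(g)
E
python3 -m creep '{"slide":[[0.8,-0.02,-0.3],[0.8,-0.02,-0.4],[0.8,-0.02,-0.4],[0.8,-0.02,-0.4],[0.7,-0.02,-0.4],[0.7,-0.02,-0.4],[0,0,0]],"turn":[0,0,0,0,0,0,0],"claw":[0.2,0.2,0.2,0.2,0.2,0.2,0.2]}' 3; python3 ln.py;  python3 -m creep '{"slide":[[0,0,-0.4],[0,0,-0.4],[0,0,0]],"turn":[0,0,0],"claw":[0.2,0.2,0.2]}'; python3 ln.py
```

```text
clock: 40.52
eef_pos: [670.5, 106.0, 347.9]
eef_rot: [-3.141, -0.001, 3.114]
wrist_force: [0.2, 0.3, -0.4]
finger_gap: 32.6
finger_force: 3.0
15 339 [136.2 139.7 143.4]
25 308 [125.6 129.2 132.9]
35 270 [113.5 116.9 120.5]
45 235 [100.7 104.7 108.1]
55 217 [88.3 92.2 95.7]
65 189 [76.2 79.8 83.4]
75 164 [64.1 68.  71.2]
85 143 [51.9 55.3 59. ]
95 132 [39.3 43.2 46.8]
105 128 [27.5 31.3 35. ]
115 113 [15.4 19.1 22.5]
125 97 [3.4 3.9 4.7]
135 518 [37.6 75.6 99.2]
[670.50895269 106.01383812 167.91759797]
clock: 40.95
eef_pos: [670.0, 106.1, 340.1]
eef_rot: [-3.141, -0.001, 3.114]
wrist_force: [-0.2, -0.0, -0.2]
finger_gap: 32.9
finger_force: 3.0
15 336 [130.  132.8 135.9]
25 317 [120.4 123.6 127.1]
35 271 [109.6 112.8 116. ]
45 253 [ 98.2 101.3 104.9]
55 212 [87.5 90.9 94. ]
65 210 [76.8 80.  83.5]
75 173 [66.  69.4 72.3]
85 164 [54.9 58.2 61.6]
95 141 [43.7 47.  50.5]
105 132 [33.5 36.5 39.5]
115 119 [22.5 26.1 28.8]
125 148 [12.6 17.4 44.8]
135 517 [39.8 77.7 99.4]
[670.00762063 106.07767357 160.05994784]
```

Lean is about 42°, the butt is at the floor and the ferrule is on the rim. I'll release it and retreat.

```bash
python3 -m creep '{"slide":[[0,0,-0.2],[0,0,0],[0,0,0],[0,0,0],[0,0,0],[0,0,2],[0,0,4],[0,0,5]],"turn":[0,0,0,0,0,0,0,0],"claw":[0.2,0.4,0.5,0.6,0.6,0.6,0.6,0.6]}' 3; python3 -m creep '{"slide":[[0,-2,5],[-1,-5,0],[-1,-5,0],[-1,-5,0],[-1,-5,0],[-1,-5,0],[-1,-3,0],[0,0,0]],"turn":[0,0,0,0,0,0,0,0],"claw":[0.6,0.6,0.6,0.6,0.6,0.6,0.6,0.6]}'
python3 - <<'E'
from h import *
s=manip.read_state();print(s['clock'],s['eef_pos'])
a,ds,cs=snap('scene');b,d,cal=snap('top'); w=cloud(d,cal).reshape(-1,3)
k=(np.hypot(w[:,0]-446,w[:,1]-295)<110)&(w[:,2]>115)&(w[:,2]<200); q=w[k]
for sx in (-1,1):
    p=q[(q[:,0]-446)*sx>0]; print('butt',len(p),p[p[:,2].argmax()])
for W in (w,cloud(ds,cs).reshape(-1,3)):
    k=(abs(W[:,1]-107)<6)&(W[:,0]>535)&(W[:,0]<720)&(W[:,2]<200)&(W[:,2]>2)
    for x in range(540,720,15):
        b2=k&(W[:,0]>=x)&(W[:,0]<x+15)
        if b2.sum()>3: print(x+7,np.round(np.percentile(W[b2,2],[10,50,90])))
for n in('solder_reel','camera_head','meter'):
    r=manip.cut_out(n,'top')[0]; p=w[r['mask'].astype(bool).ravel()]; p=p[p[:,2]>20]; print(n,r['score'],cv2.minAreaRect(p[:,:2].astype(np.float32))[0])
cv2.imwrite('pics/fin.png',np.vstack([a[60:340,120:500],b[90:330,60:440]])[:,:,::-1])
E
```

```text
clock: 42.0
eef_pos: [670.1, 106.1, 449.0]
eef_rot: [-3.141, -0.002, 3.114]
wrist_force: [1.1, 0.3, 0.9]
finger_gap: 56.7
finger_force: 0.0
clock: 43.0
eef_pos: [609.5, -195.8, 498.5]
eef_rot: [-3.142, -0.0, 3.111]
wrist_force: [-0.1, 0.9, -0.2]
finger_gap: 56.5
finger_force: 0.0
43.0 [ 609.54748581 -195.79168627  498.50069582]
butt 235 [356.87180799 283.41920694 159.53910788]
butt 213 [522.63824333 305.32775495 150.38416978]
547 [20. 25. 29.]
562 [32. 37. 45.]
577 [46. 53. 61.]
592 [62. 67. 73.]
607 [75. 82. 90.]
622 [ 92. 100. 106.]
637 [109. 114. 122.]
652 [123. 129. 135.]
667 [138. 144. 151.]
682 [152. 157. 161.]
697 [149. 153. 154.]
547 [ 3. 27. 89.]
562 [ 3.  8. 36.]
577 [ 3.  7. 52.]
592 [45. 60. 70.]
607 [76. 81. 87.]
622 [ 91.  94. 100.]
637 [107. 111. 116.]
652 [  8.  54. 124.]
667 [  3. 140. 148.]
682 [  3. 156. 160.]
697 [  4. 152. 155.]
712 [2. 3. 4.]
solder_reel 0.72 (726.0902099609375, 45.51496887207031)
camera_head 0.91 (715.6588745117188, 277.3592529296875)
meter 0.74 (727.958984375, -78.40092468261719)
```

View pics/fin.png

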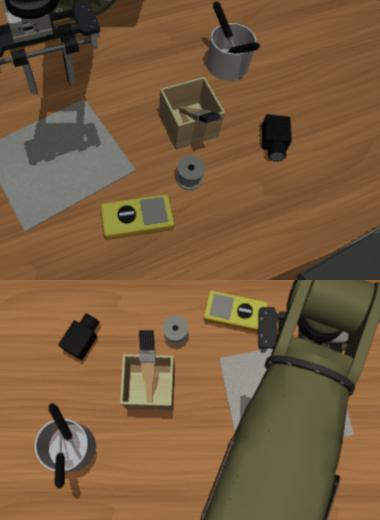

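The final view shows both drivers in the tin, the brush in the box with bristles up, and the reel, camera and meter where they were. In the scene camera the meter is still at pixel (258,276). The gripper is clear, so I'll hand in.

```bash
python3 -c "
from cell import manip
print(manip.sign_off())"
```

```text
the job is handed in; nothing more can be done
None
```

The job is handed in at about 43 s: both screwdrivers measured as standing blades down on the tin's floor, the brush bristles up on the box's floor, and the reel, camera and meter unmoved in the camera views; the hand-in returned no verdict.

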